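Thread the spindle through a tape stand and hold it

ROBOT

A 6-joint arm with a two-finger parallel gripper is mounted at the origin on the work surface. World frame = base frame: x ahead of the robot, y to its left, z up, the work surface at z = 0. Lengths are in m, angles in rad, forces in N, time in s.
With the tool pointing down it reaches from about 0.35 to 0.85 m from the base axis. Payload 8.1 kg.
Tool frame: the origin (TCP) lies at the very end of the fingers, on their centre line; the grasp point (between the pads) lies 19 mm behind it; z points along the fingers, y is the direction in which the jaws open and shut (so a half turn about z gives the same grasp; the last joint's range is limited). The gripper opens to 93 mm and grips with 3 to 60 N. Pads are 15 mm wide; open, the fingers measure 128 mm over their backs; the gripper's body (75 mm by 188 mm) begins 65 mm behind the grasp point.
Start: joints at [1.146, 0.13, 1.488, -0, 1.523, -0.085], TCP at [0.2, 0.566, 0.219] pointing down, gripper open.
Joint ranges: [-2.96, 2.96], [-0.89, 2.26], [0.02, 2.5], [-1.34, 4.48], [0, 2.73], [-2.66, 2.66]. Speed limits (rad/s): [2.39, 2.39, 2.79, 3.14, 3.14, 3.14].

INTERFACE

Orientations are given as a unit quaternion [w, x, y, z].
In Python, from plant import manip gives the robot as it stands.
- The arm moves only by the tool send_rows, never from a script. Its argument "plan" is a list of rows, each a list of 4 numbers: the shift along the tool's x, y, z in cm, then the turn about the tool's z in rad. In form: [[dx, dy, dz, turn], ...]. A call has 1 to 10 rows; each row is the pose to reach, as a shift and turn from the pose commanded when the call began, along the tool's axes at that moment; what a row does not reach only later rows make up. A row lasts 1/10 s, in which the tool goes at most 50 mm and 8.59 degrees, less where a joint would pass 70% of its speed; a pose out of reach is approached as far as the arm can. A call with a gripper value outside its range is refused whole. "gripper" is the closure, from -1 (fully open) to 1 (shut), set as the call begins (left out, the last holds). The fingers move at their own pace and stop on an object; "grip_force" is the grip in N (left out, the last holds). Time passes only in rows, so rows that repeat a pose let the fingers close. It gives the time, the measured TCP pose, the force and the opening at its end, in the units of the state.
- manip.get_obs(): the state, without advancing time (a new reading comes with each control period).
- manip.camera(name): name is "scene" or "top" or "wrist"; returns the picture (420x560x3 uint8, red, green, blue); there is no depth.
- manip.camera_model(name): a dict with "fx", "fy", "cx", "cy" (pixels), "dist_coeffs" ([k1, k2, p1, p2, k3] as OpenCV has them; the pictures are not rectified), "pose" (4x4, takes a point from camera to world coordinates); the wrist camera has in their place "tool_from_camera" (4x4, takes a point from camera to tool coordinates, whose origin is the TCP and whose axes are the flange's). Camera axes: x right, y down, z forward; pixel columns grow to the right and rows downward; lengths in m; the calibration is good to about 2 mm. A picture is of the moment at which its call begins: read the wrist's pose just before it. camera_model takes no time and is no camera call.
- manip.job_done(): hands the job in, once; it reports no verdict.
The state is a dict: "t": time; "joints": joint angles; "dq": joint speeds; "joint_efforts": joint torques, N m; "ee_pos": TCP position; "orientation": TCP orientation; "force": force on the tool from outside, world axes, zero at the start; "moment": the same for the moment, N m; "gripper_width": opening from 0.0 (shut) to 1.0 (fully open).
Only numpy, scipy, OpenCV 4.12 (cv2) and the standard library are available. Lean on these libraries where they do the work, as an engineer would, in place of code of your own. Each camera call takes 0.05 s, during which the arm holds its last target.

TASK

Load the tape stand on the packing bench: pick up the loose spindle by its red grip and, from the stand's left side, thread its rod through the left brass bushing, through the tape roll waiting in the stand and on through the right bushing, until the nose sticks out well clear of the far side. Finish while still holding the spindle by its grip, still and straight in both bushings, without forcing it against the stand, so that a workmate can fit the end clip. Leave the roll in its stand and do not disturb the bottle, jar and spare roll around it.

Things in the scene. Friction and masses are not known exactly. Their poses are not given: they have to be found in the camera images.
- spindle: Loose spindle, about 120 g, lying on the bench: red block grip with black ribs, 60 mm long (x), 16 wide (y, the width to pinch from above), 32 tall (z), and a steel rod 10 mm in diameter running 150 mm out of its +x end, 16 mm above the bench, the last 12 mm tapering. Origin: centre of the grip's underside; x along the rod to the nose, z up. The nose starts roughly to the robot's right (-y).
- spindle_tip (a point): Point of the spindle's nose, on the rod's axis, 180 mm along x from the spindle's origin and 16 mm above it; axes as the spindle's.
- spindle_grip (a point): Centre of the spindle's red grip, on the rod's axis, 16 mm above the spindle's origin.
- stand: Grey tape stand fixed to the bench: base 100 (x) by 130 mm (y), 10 thick; two upright cheeks, 70 mm wide, top 95 mm above the bench, centred at y = +43 and -43 mm. Each has a brass bushing, bore 14 mm, from 36 to 50 mm out from the middle. Both bores lie on one level line along y, 70 mm above the bench. Origin: centre of the base's underside; +y is its left side, where the spindle goes in.
- bushing_left (a point): Centre of the outer mouth of the left (entry) bushing: stand frame (0, +50, 70) mm; axes as the stand's.
- bushing_right (a point): Centre of the outer mouth of the right (far) bushing: stand frame (0, -50, 70) mm; axes as the stand's.
- tape_roll: Brown roll of packing tape, 80 mm in diameter, 50 mm wide, hole 32 mm, resting loose on two rubber-topped ribs between the cheeks, axis along the stand's y, about 2 mm below the line of the bushings. Origin: centre of the roll. The rod passes through its hole without needing to touch it.
- wash_bottle: Bystander: white bottle with green cap, 54 mm in diameter, 130 mm tall, standing. Origin: centre of its underside.
- spare_roll: Bystander: spare blue tape roll lying flat, 72 mm in diameter, 45 mm tall. Origin: centre of its underside.
- jar: Bystander: amber jar with black lid, 60 mm in diameter, 75 mm tall, standing. Origin: centre of its underside.
There are look-alikes about, which are no part of the job. Of the things that look like the spindle, the smallest one is meant.

How it is judged:
On the way, in this order (a step that is already met when the one before it is completed fails the run):
1. the spindle is picked up clear of the bench in the fingers (contact force between the fingers and spindle above 2 N and height (world z) of spindle_grip above 0.035 m), for 0.1 s.
2. the nose has passed the left bushing and is between the cheeks, on the bushings' line (x of spindle_tip in the frame of stand between -0.005 and 0.005 m and z of spindle_tip in the frame of stand between 0.065 and 0.075 m and angle between the x axis of spindle and the y axis of stand, either way round below 0.08 rad and contact force between the fingers and spindle above 2 N and y of spindle_tip in the frame of stand between -0.05 and 0.034 m and y of spindle_grip in the frame of stand above 0.07 m), for 0.05 s.
3. the nose has come out of the right bushing (x of spindle_tip in the frame of stand between -0.005 and 0.005 m and z of spindle_tip in the frame of stand between 0.065 and 0.075 m and angle between the x axis of spindle and the y axis of stand, either way round below 0.08 rad and y of spindle_tip in the frame of stand below -0.06 m and y of spindle_grip in the frame of stand above 0.07 m and contact force between the fingers and spindle above 2 N), for 0.1 s.
At the end, for the whole second after the job is handed in: Fingers grip the spindle (over 5 N), still, left of the stand, its grip not sagging over 3 mm; nose 10 mm or more beyond the right bushing and 5 mm near the bores' line, rod within 0.08 rad; under 15 N on the stand; roll between the cheeks; bottle, jar, spare roll moved under 30 mm (x of spindle_tip in the frame of stand between -0.005 and 0.005 m and z of spindle_tip in the frame of stand between 0.065 and 0.075 m and angle between the x axis of spindle and the y axis of stand, either way round below 0.08 rad and y of spindle_tip in the frame of stand below -0.06 m and y of spindle_grip in the frame of stand above 0.07 m and contact force between the fingers and spindle above 5 N and z of spindle_grip in the frame of stand between 0.0668 and 0.075 m and linear speed of spindle below 0.02 m/s and contact force between spindle and stand below 15 N and distance between tape_roll and stand between 0.055 and 0.085 m and y of tape_roll in the frame of stand between -0.025 and 0.025 m and distance of each of wash_bottle, spare_roll, jar from where it was at the start of the episode below 0.03 m); the arm keeps its last pose, push and grip.
It fails at once if a bystander is knocked 30 mm or more out of place (distance of any of wash_bottle, spare_roll, jar from where it was at the start of the episode above 0.03 m).
It fails at once if the spindle is forced against the stand with over 60 N (contact force between spindle and stand above 60 N).
It also fails if it takes over 42 s, if anything falls off the work surface, if the arm or the gripper's body presses on something with over 40 N, if the wrist force passes 120 N, or if a joint passes its speed limit or range.

## Working session

There is one attempt and no reset: what is moved stays moved. The work goes in short steps, Python scripts to look and compute and a tool call to move; the robot and the scene stay as the last step left them, time stands still between calls to the robot, and variables do not carry over. Pictures are saved under pics/ and viewed, and the job is handed in when it is done.

Besides the shell and the picture viewer there is one more tool, called after "Emit:" as a command line: name --pt "numbers of a row" for each row, then --argument value for the rest. send_rows: Moves the arm, as the interface text tells. Its arguments: {"type":"object","properties":{"plan":{"type":"array"},"gripper":{"type":"number"},"grip_force":{"type":"number"}},"required":["plan"]}

```bash
mkdir -p pics; ls; python3 - <<'E'
from plant import manip
import cv2
o=manip.get_obs()
print(o)
for n in ("scene","top","wrist"):
    cv2.imwrite(f"pics/{n}0.png",manip.camera(n)[:,:,::-1]); print(n,manip.camera_model(n))
E
```

```text
pics
{'t': 0.0, 'joints': array([ 1.14557886e+00,  1.31183499e-01,  1.48931912e+00,  2.43980403e-05,
        1.52297235e+00, -8.53681412e-02]), 'dq': array([ 8.40191031e-04, -5.19123515e-05,  5.12224474e-04,  3.31657631e-04,
       -1.49991856e-03, -4.35162953e-04]), 'joint_efforts': array([ 6.12098193e-04, -5.59862137e+01, -4.91744936e+01,  7.67344935e-02,
        3.60621780e-02, -1.53671253e-04]), 'ee_pos': array([0.19971822, 0.5651676 , 0.21755223]), 'orientation': array([-2.49458724e-04,  1.69108610e-01,  9.85596972e-01, -9.07576309e-04]), 'force': array([-0.44685518,  0.36293556,  0.33880636]), 'moment': array([ 0.01124109, -0.02453553,  0.0018276 ]), 'gripper_width': 0.9981816627263783}
scene {'fx': 387.73116095690665, 'fy': 387.73116095690665, 'cx': 283.55912445990555, 'cy': 213.25993542214542, 'dist_coeffs': array([-0.00819172,  0.        ,  0.        ,  0.        ,  0.        ]), 'pose': array([[-0.6352476 ,  0.47657822, -0.6077283 ,  1.28654659],
       [ 0.77229396,  0.39682827, -0.49607395,  0.71176935],
       [ 0.00474573, -0.78447468, -0.62014268,  0.89939463],
       
[... 359 characters left out ...]
68156,  0.07699379],
       [ 0.00345509, -0.21995789, -0.97550325,  1.56088327],
       [ 0.        ,  0.        ,  0.        ,  1.        ]])}
wrist {'fx': 350.53708197969365, 'fy': 350.53708197969365, 'cx': 281.2044005928072, 'cy': 207.85658275827387, 'dist_coeffs': array([-0.0476657,  0.       ,  0.       ,  0.       ,  0.       ]), 'tool_from_camera': array([[-1.03735059e-04, -9.60596815e-01, -2.77945586e-01,
         7.77034326e-02],
       [ 9.99999707e-01, -3.10278391e-04,  6.99120316e-04,
        -1.26066277e-03],
       [-7.57813258e-04, -2.77945432e-01,  9.60596566e-01,
        -1.65996292e-01],
       [ 0.00000000e+00,  0.00000000e+00,  0.00000000e+00,
         1.00000000e+00]])}
```

View pics/scene0.png

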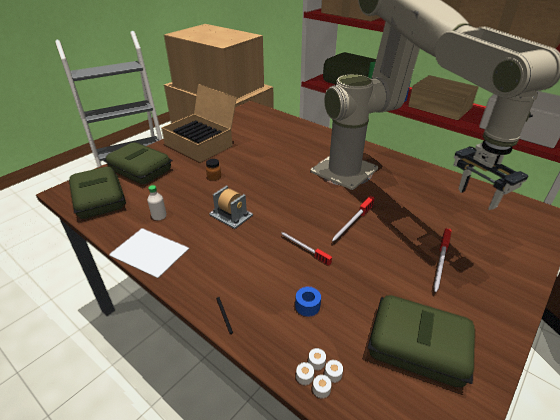

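View pics/top0.png

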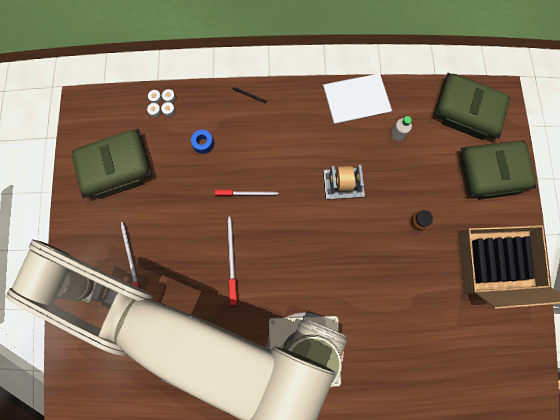

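View pics/wrist0.png

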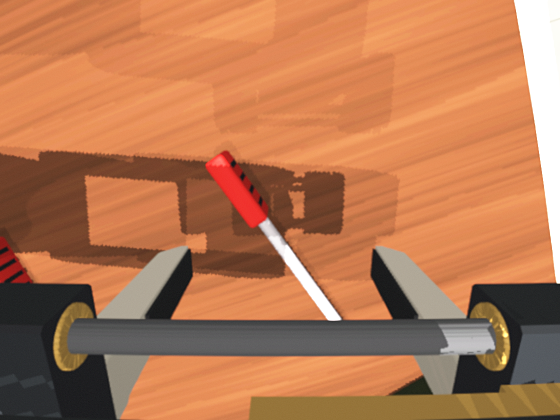

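```bash
cat > h.py <<'E'
import numpy as np, cv2
from plant import manip
from scipy.spatial.transform import Rotation as R
def model(n,obs=None):
    m=manip.camera_model(n)
    K=np.array([[m['fx'],0,m['cx']],[0,m['fy'],m['cy']],[0,0,1]])
    if n=='wrist':
        o=obs; q=o['orientation']; T=np.eye(4); T[:3,:3]=R.from_quat([q[1],q[2],q[3],q[0]]).as_matrix(); T[:3,3]=o['ee_pos']
        P=T@m['tool_from_camera']
    else: P=m['pose']
    return K,np.array(m['dist_coeffs']),np.array(P)
def ray(M,uv):
    K,d,P=M
    p=cv2.undistortPoints(np.array([[uv]],float),K,d)[0,0]
    return P[:3,3],P[:3,:3]@np.array([p[0],p[1],1])
def onz(M,uv,z):
    c,r=ray(M,uv); return c+r*(z-c[2])/r[2]
def proj(M,X):
    K,d,P=M; Ti=np.linalg.inv(P)
    r,_=cv2.Rodrigues(Ti[:3,:3]); return cv2.projectPoints(np.atleast_2d(np.array(X,float)),r,Ti[:3,3],K,d)[0][:,0]
def crop(img,x0,y0,x1,y1,s,f):
    cv2.imwrite(f,cv2.resize(img[y0:y1,x0:x1],None,fx=s,fy=s,interpolation=cv2.INTER_CUBIC))
E
python3 - <<'E'
from h import *
t=cv2.imread('pics/top0.png'); s=cv2.imread('pics/scene0.png')
crop(t,205,165,375,225,4,'pics/topc1.png')
crop(s,200,170,340,275,5,'pics/scc1.png')
M=model('top')
for a,b in [((215,193),(278,194)),((233,304),(230,216)),((136,287),(123,222))]:
    A=onz(M,a,.016);B=onz(M,b,.016);print(A,B,np.linalg.norm(A-B))
E
```

```text
[0.51517459 0.27567523 0.016     ] [0.50591666 0.06898423 0.016     ] 0.20689823011174227
[0.15456395 0.22001012 0.016     ] [0.43679436 0.22669773 0.016     ] 0.28230962340640253
[0.21306795 0.53133342 0.016     ] [0.42598834 0.58110396 0.016     ] 0.21866001220048234
```

View pics/topc1.png

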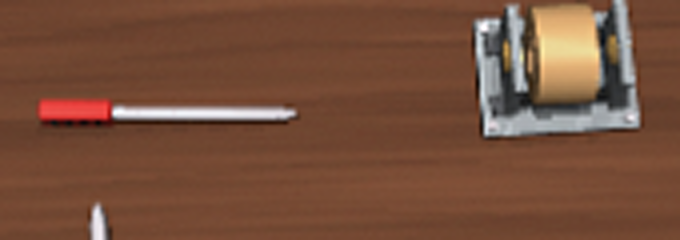

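View pics/scc1.png

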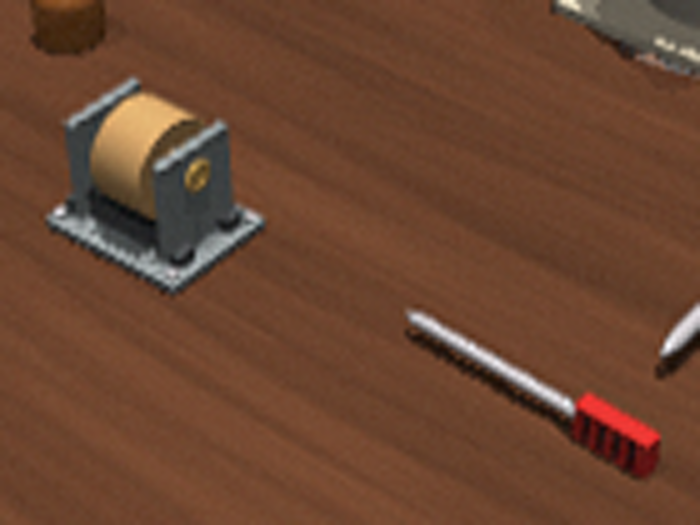

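```bash
python3 - <<'E'
from h import *
M=model('top');S=model('scene')
T=lambda x,y:(205+(x+.5)/4-.5,165+(y+.5)/4-.5)
Q=lambda x,y:(200+(x+.5)/5-.5,170+(y+.5)/5-.5)
print('top base corners',[onz(M,T(*p),.01).round(4) for p in [(474,20),(487,136),(640,128)]])
print('scene base corners',[onz(S,Q(*p),.01).round(4) for p in [(48,218),(174,288),(266,219)]])
print('bushL scene z.07',onz(S,Q(198,173),.07))
print('spindle scene: nose',onz(S,Q(408,315),.016),'grip top corners',[onz(S,Q(*p),.032).round(4) for p in [(660,433),(583,395),(640,448),(575,410)]])
print('spindle top: nose',onz(M,T(298,114),.016),'grip top',[onz(M,T(*p),.032).round(4) for p in [(39,100),(39,121),(111,99),(112,120)]])
o=manip.get_obs();q=o['orientation'];r=R.from_quat([q[1],q[2],q[3],q[0]]).as_matrix();print(r.round(3))
for tgt in ([.51,.25,.17],[.51,-.1,.25]):
  print(((r.T@(np.array(tgt)-o['ee_pos']))*100).round(2))
E
```

```text
top base corners [array([ 0.587 , -0.0836,  0.01  ]), array([ 0.4874, -0.0894,  0.01  ]), array([ 0.4907, -0.2166,  0.01  ])]
scene base corners [array([ 0.5905, -0.2111,  0.01  ]), array([ 0.5875, -0.0828,  0.01  ]), array([ 0.4883, -0.0865,  0.01  ])]
bushL scene z.07 [ 0.53449722 -0.10572859  0.07      ]
spindle scene: nose [0.50928653 0.06730892 0.016     ] grip top corners [array([0.5085, 0.2742, 0.032 ]), array([0.5114, 0.2163, 0.032 ]), array([0.5277, 0.272 , 0.032 ]), array([0.526 , 0.2205, 0.032 ])]
spindle top: nose [0.5087658  0.06522081 0.016     ] grip top [array([0.5225, 0.2757, 0.032 ]), array([0.5049, 0.2756, 0.032 ]), array([0.5216, 0.2169, 0.032 ]), array([0.504 , 0.2162, 0.032 ])]
[[-0.943  0.333 -0.001]
 [ 0.333  0.943 -0.001]
 [ 0.    -0.001 -1.   ]]
[-39.76 -19.39   4.81]
[-51.42 -52.4   -3.15]
```

```bash
python3 - <<'E'
from h import *
o=manip.get_obs();q=o['orientation'];r=R.from_quat([q[1],q[2],q[3],q[0]]).as_matrix()
for tgt in ([.54,-.2,.24],):
  print(((r.T@(np.array(tgt)-o['ee_pos']))*100).round(2))
E
```

```text
[-57.58 -60.82  -2.14]
```

Emit:
send_rows --pt "-3.5 -3.7 -0.3 0.13" --pt "-7 -7.4 -0.6 0.26" --pt "-10.5 -11 -0.9 0.39" --pt "-14 -14.8 -1.2 0.52" --pt "-17.5 -18.5 -1.5 0.65" --pt "-21 -22 -1.8 0.78" --pt "-24.5 -26 -2 0.91" --pt "-28 -29.5 -2 1.04" --pt "-31.5 -33 -2 1.17" --pt "-35 -36.5 -2 1.23"

```text
t: 1.15
ee_pos: [0.4059, 0.1087, 0.2387]
orientation: [0.0, 0.708, 0.706, 0.0]
force: [1.8, 1.2, 0.6]
gripper_width: 0.997
```

```bash
cat >> h.py <<'E'
def st(tgt=None):
    o=manip.get_obs();q=o['orientation'];r=R.from_quat([q[1],q[2],q[3],q[0]]).as_matrix()
    print('t',o['t'],'ee',o['ee_pos'].round(4),'F',o['force'].round(2),'Mo',o['moment'].round(2),'w',round(o['gripper_width'],3)); print(r.round(3).tolist())
    if tgt is not None: print('cm',((r.T@(np.array(tgt)-o['ee_pos']))*100).round(2))
    return o,r
E
python3 -c "
from h import *
st([.54,-.2,.24])"
```

```text
t 1.15 ee [0.4059 0.1087 0.2387] F [1.78 1.22 0.6 ] Mo [-0.08  0.09 -0.01] w 0.997
[[0.004, 1.0, 0.001], [1.0, -0.004, 0.0], [0.0, 0.001, -1.0]]
cm [-30.82  13.53  -0.12]
```

Emit:
send_rows --pt "-4 1.8 0 0" --pt "-8.5 3.7 0 0" --pt "-13 5.7 0 0" --pt "-17.5 7.7 0 0" --pt "-22 9.7 0 0" --pt "-26 11.4 0 0" --pt "-29 12.6 0 0" --pt "-30.5 13.2 0 0" --pt "-30.5 13.2 0 0" --pt "-30.5 13.2 0 0"

```text
t: 2.15
ee_pos: [0.5376, -0.1933, 0.2383]
orientation: [-0.001, 0.707, 0.707, 0.0]
force: [-0.4, 0.3, 0.5]
gripper_width: 0.997
```

```bash
python3 -c "
from h import *
o,r=st()
np.save('o1.npy',o,allow_pickle=True)
cv2.imwrite('pics/wrist1.png',manip.camera('wrist')[:,:,::-1])"
```

```text
t 2.15 ee [ 0.5376 -0.1933  0.2383] F [-0.37  0.31  0.48] Mo [-0.07  0.11 -0.04] w 0.997
[[-0.001, 1.0, -0.001], [1.0, 0.001, 0.001], [0.001, -0.001, -1.0]]
```

View pics/wrist1.png

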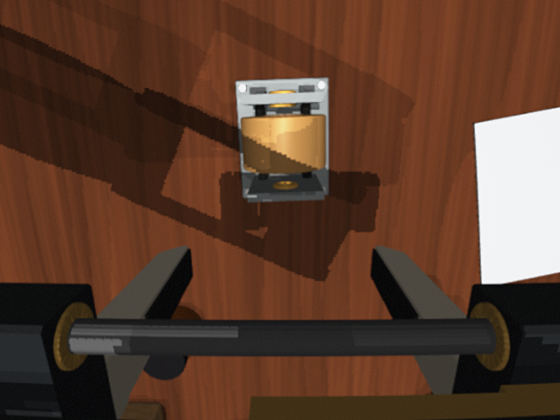

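```bash
python3 -c "
from h import *
crop(cv2.imread('pics/wrist1.png'),230,70,338,206,4.4,'pics/w1c.png')"
```

```text
(no output)
```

View pics/w1c.png

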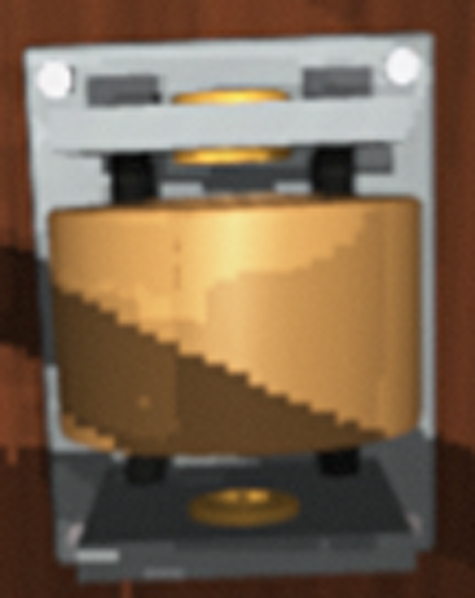

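```bash
python3 - <<'E'
from h import *
o=np.load('o1.npy',allow_pickle=True).item()
W=model('wrist',o)
C=lambda x,y:(230+(x+.5)/4.4-.5,70+(y+.5)/4.4-.5)
cs=np.array([onz(W,C(*p),.01) for p in [(24,47),(433,35),(435,549),(58,565)]])
print(cs.round(4), cs.mean(0).round(4))
print('L top-edge len',np.linalg.norm(cs[0]-cs[1]),np.linalg.norm(cs[2]-cs[1]))
def yaw(a,b): d=b-a; return np.arctan2(d[1],d[0])
print('yaws',yaw(cs[0],cs[1]),yaw(cs[3],cs[2]),yaw(cs[3],cs[0])-np.pi/2,yaw(cs[2],cs[1])-np.pi/2)
print('left bush',onz(W,C(232,97),.078),'right inner',onz(W,C(245,507),.07))
# cheek tops at z=.095
print('cheekL top corners',[onz(W,C(*p),.095).round(4) for p in [(52,108),(412,97),(53,152),(412,142)]])
print('cheekR top',[onz(W,C(*p),.095).round(4) for p in [(78,560),(415,552),(78,578),(415,568)]])
# dots triangulate w/ top/scene bushing center
S=model('scene')
print(onz(S,(239.2,204.2),.07))
# least squares fit of stand pose (x,y,yaw) using wrist corners+cheeks
from scipy.optimize import least_squares
px=[];X=[]
def add(p,x): px.append(C(*p));X.append(x)
for p,x in zip([(24,47),(433,35),(435,549),(58,565)],[(-.05,.065,.01),(.05,.065,.01),(.05,-.065,.01),(-.05,-.065,.01)]): add(p,x)
px=np.array(px);X=np.array(X)
f=lambda v:(proj(W,X@np.array([[np.cos(v[2]),np.sin(v[2]),0],[-np.sin(v[2]),np.cos(v[2]),0],[0,0,1]])+[v[0],v[1],0])-px).ravel()
s=least_squares(f,[.54,-.15,0]);print(s.x,s.fun.round(2))
v=s.x;A=np.array([[np.cos(v[2]),np.sin(v[2]),0],[-np.sin(v[2]),np.cos(v[2]),0],[0,0,1]])
g=lambda P:np.array(P)@A+[v[0],v[1],0]
P=[(0,.05,.07),(0,-.05,.07),(0,-.036,.07),(-.035,.05,.095),(.035,.05,.095),(-.035,.036,.095)]
print(g(P).round(4)); uv=proj(W,g(P)); print(((uv+.5-[230,70])*4.4-.5).round(0).tolist()); print(proj(S,g(P[:1])),proj(model('top'),g(P[:1])))
E
```

```text
[[ 0.4873 -0.0891  0.01  ]
 [ 0.5864 -0.0862  0.01  ]
 [ 0.5915 -0.2143  0.01  ]
 [ 0.492  -0.2188  0.01  ]] [ 0.5393 -0.1521  0.01  ]
L top-edge len 0.09911652074885383 0.1282164604201346
yaws 0.028807559398841547 0.04489007501892808 0.036195535336196905 0.039389463774185174
left bush [ 0.53765651 -0.10359366  0.078     ] right inner [ 0.54070286 -0.19003226  0.07      ]
cheekL top corners [array([ 0.5031, -0.1063,  0.095 ]), array([ 0.5721, -0.1042,  0.095 ]), array([ 0.503 , -0.1145,  0.095 ]), array([ 0.5724, -0.1125,  0.095 ])]
cheekR top [array([ 0.5059, -0.1958,  0.095 ]), array([ 0.5756, -0.194 ,  0.095 ]), array([ 0.5058, -0.1997,  0.095 ]), array([ 0.5757, -0.1974,  0.095 ])]
[ 0.53449722 -0.10572859  0.07      ]
[ 0.5393183  -0.15220326  0.03705823] [-0.38  0.02  0.45 -0.81  0.16  0.81 -0.24  0.17]
[[ 0.5375 -0.1022  0.07  ]
 [ 0.5412 -0.2022  0.07  ]
 [ 0.5407 -0.1882  0.07  ]
 [ 0.5025 -0.1035  0.095 ]
 [ 0.5724 -0.1009  0.095 ]
 [ 0.503  -0.1175  0.095 ]]
[[231.0, 92.0], [247.0, 560.0], [245.0, 499.0], [49.0, 93.0], [414.0, 79.0], [53.0, 168.0]]
[[239.31446778 204.96709047]] [[331.367407   178.87507399]]
```

Emit:
send_rows --pt "3 -0.3 0.3 0" --pt "7.5 -0.6 0.8 0" --pt "12 -0.9 1.2 0" --pt "16.5 -1.3 1.8 0" --pt "21 -1.8 2.3 0" --pt "25 -2.1 2.8 0" --pt "29 -2.4 3.2 0" --pt "31.5 -2.5 3.5 0" --pt "32.5 -2.5 3.5 0" --pt "32.5 -2.5 3.5 0"

```text
t: 3.2
ee_pos: [0.5118, 0.1325, 0.204]
orientation: [0.0, 0.706, 0.709, 0.0]
force: [0.2, -1.1, 1.2]
gripper_width: 0.998
```

```bash
python3 -c "
from h import *
o,r=st()
np.save('o2.npy',o,allow_pickle=True)
i=manip.camera('wrist')[:,:,::-1]
cv2.imwrite('pics/wrist2.png',i)"
```

```text
t 3.2 ee [0.5118 0.1325 0.204 ] F [ 0.2  -1.1   1.21] Mo [-0.05  0.06  0.03] w 0.998
[[-0.004, 1.0, 0.0], [1.0, 0.004, 0.0], [0.0, 0.0, -1.0]]
```

View pics/wrist2.png

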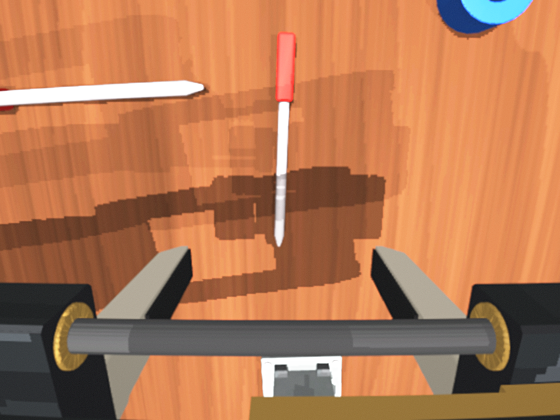

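```bash
python3 -c "
from h import *
crop(cv2.imread('pics/wrist2.png'),250,25,320,125,5.5,'pics/w2a.png')
crop(cv2.imread('pics/wrist2.png'),250,160,320,260,5.5,'pics/w2b.png')
cv2.imwrite('pics/w2ab.png',np.hstack([cv2.imread('pics/w2a.png'),cv2.imread('pics/w2b.png')]))"
```

```text
(no output)
```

View pics/w2ab.png

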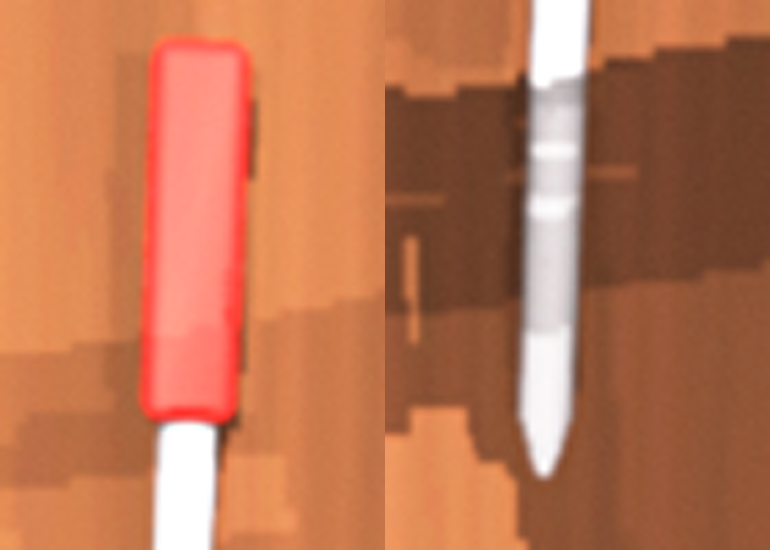

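```bash
python3 - <<'E'
from h import *
o=np.load('o2.npy',allow_pickle=True).item()
W=model('wrist',o)
A=lambda x,y:(250+(x+.5)/5.5-.5,25+(y+.5)/5.5-.5)
B=lambda x,y:(250+(x+.5)/5.5-.5,160+(y+.5)/5.5-.5)
t=onz(W,A(201,40),.032);f=onz(W,A(189,421),.032);n=onz(W,B(158,478),.016);m=onz(W,B(174,50),.016)
print(t,f,np.linalg.norm(t-f),'c',(t+f)/2,n,m)
for a,b in((f,t),(n,(t+f)/2),(n,m)): print((b-a)[0]/(b-a)[1])
d=(t+f)/2-n; print(np.hypot(d[0],d[1]))
E
```

```text
[0.51489557 0.27355981 0.032     ] [0.51333416 0.21413898 0.032     ] 0.05944134781356695 c [0.51411486 0.24384939 0.032     ] [0.50831911 0.06291738 0.016     ] [0.51110313 0.14816261 0.016     ]
0.026277184349818374
0.032032785984339986
0.0326590093978084
0.18102481663910888
```

Emit:
send_rows --pt "3.5 0.1 2 0.035" --pt "7.5 0.2 6 0.035" --pt "10 0.2 10 0.035" --pt "10.7 0.2 14 0.035" --pt "10.7 0.2 15 0.035" --pt "10.7 0.2 15 0.035" --gripper 0.0 --grip_force 45

```text
t: 3.85
ee_pos: [0.5131, 0.2359, 0.052]
orientation: [-0.001, 0.719, 0.695, -0.002]
force: [0.2, -0.8, 0.5]
gripper_width: 0.54
```

```bash
python3 -c "
from h import *
o,r=st([.514,.240,.004])
i=manip.camera('wrist')[:,:,::-1]
cv2.imwrite('pics/wrist3.png',i)"
```

```text
t 3.85 ee [0.5131 0.2359 0.052 ] F [ 0.15 -0.78  0.49] Mo [-0.07  0.11  0.03] w 0.54
[[0.035, 0.999, -0.004], [0.999, -0.035, -0.002], [-0.002, -0.004, -1.0]]
cm [0.42 0.1  4.8 ]
```

View pics/wrist3.png

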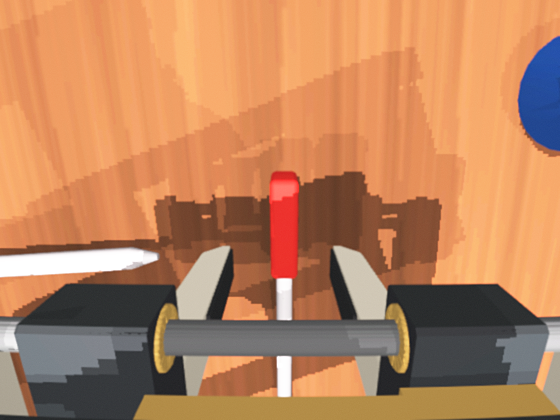

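Emit:
send_rows --pt "0.2 0.1 1.5 0" --pt "0.2 0.1 3.5 0" --pt "0.2 0.1 4.5 0" --pt "0.2 0.1 4.7 0" --pt "0.2 0.1 4.7 0"

```text
t: 4.4
ee_pos: [0.5159, 0.2396, 0.0071]
orientation: [0.0, 0.719, 0.695, 0.0]
force: [0.1, -0.7, -0.5]
gripper_width: 0.5
```

Emit:
send_rows --pt "0 0 0 0" --pt "0 0 0 0" --pt "0 0 0 0" --pt "0 0 0 0" --pt "0 0 0 0" --pt "0 0 0 0" --gripper 1.0 --grip_force 50

```text
t: 5.0
ee_pos: [0.5156, 0.2398, 0.0069]
orientation: [0.0, 0.719, 0.695, 0.0]
force: [-1.5, -0.7, 2.4]
gripper_width: 0.167
```

```bash
python3 -c "
from h import *
o,r=st([.514,.240,.004])
i=manip.camera('wrist')[:,:,::-1]
cv2.imwrite('pics/wrist4.png',i)"
```

```text
t 5.0 ee [0.5156 0.2398 0.0069] F [-1.54 -0.71  2.38] Mo [-0.04  0.26 -0.04] w 0.167
[[0.034, 0.999, 0.0], [0.999, -0.034, 0.0], [0.0, 0.0, -1.0]]
cm [ 0.01 -0.16  0.29]
```

View pics/wrist4.png

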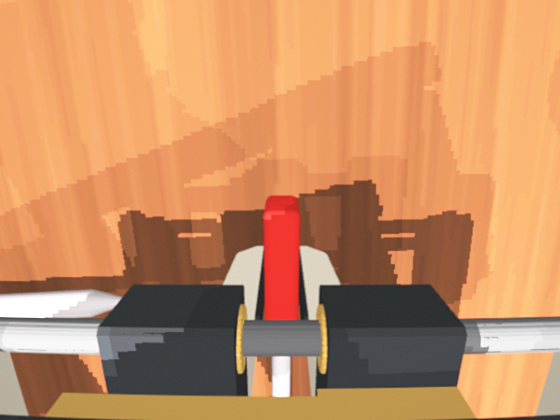

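Emit:
send_rows --pt "0 0 -0.5 0" --pt "0 0 -1.5 0" --pt "0 0 -3 0" --pt "0 0 -4.5 0" --pt "0 0 -5.4 0" --pt "0 0 -5.4 -0.03" --pt "0 0 -5.4 -0.06" --pt "0 0 -5.4 -0.071" --pt "0 0 -5.4 -0.071" --pt "0 0 -5.4 -0.071"

```text
t: 6.05
ee_pos: [0.515, 0.2395, 0.0599]
orientation: [-0.0, 0.694, 0.72, -0.001]
force: [-0.3, -0.3, -2.0]
gripper_width: 0.169
```

```bash
python3 -c "
from h import *
o,r=st()
i=manip.camera('wrist')[:,:,::-1]
cv2.imwrite('pics/wrist5.png',i)
i=manip.camera('scene')[:,:,::-1]
crop(i,200,150,360,270,5,'pics/sc5.png')"
```

```text
t 6.05 ee [0.515  0.2395 0.0599] F [-0.29 -0.3  -2.  ] Mo [-0.02  0.09 -0.05] w 0.169
[[-0.037, 0.999, -0.001], [0.999, 0.037, -0.0], [-0.0, -0.001, -1.0]]
```

View pics/wrist5.png

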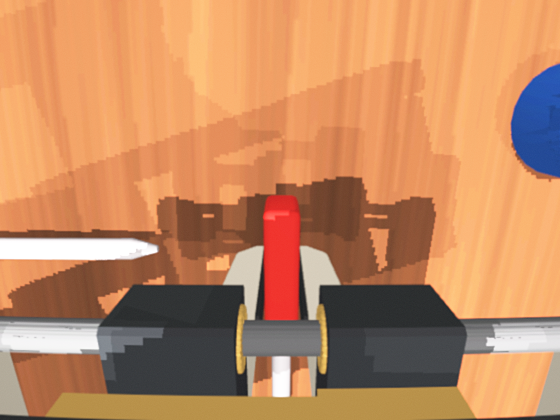

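View pics/sc5.png

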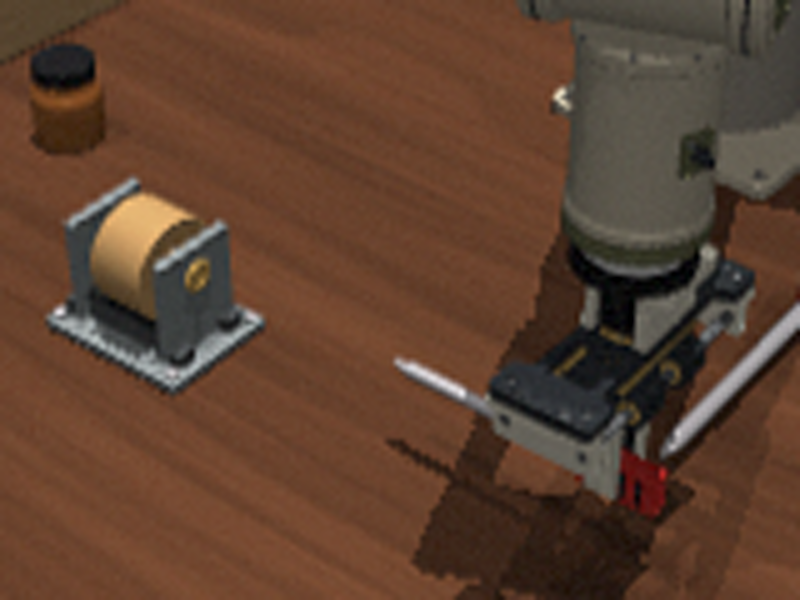

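Emit:
send_rows --pt "-1.5 0.1 -0.1 0" --pt "-3.5 0.25 -0.1 0" --pt "-6 0.4 -0.1 0" --pt "-8.5 0.6 -0.1 0" --pt "-11 0.75 -0.1 0" --pt "-13 0.9 -0.1 0" --pt "-14 0.97 -0.1 0" --pt "-14.1 0.97 -0.1 0" --pt "-14.1 0.97 -0.1 0" --pt "-14.1 0.97 -0.1 0"

```text
t: 7.15
ee_pos: [0.5303, 0.0999, 0.0616]
orientation: [-0.0, 0.694, 0.72, 0.0]
force: [-0.4, -0.4, -1.3]
gripper_width: 0.169
```

```bash
python3 -c "
from h import *
o,r=st()
np.save('o6.npy',o,allow_pickle=True)
i=manip.camera('wrist')[:,:,::-1]
cv2.imwrite('pics/wrist6.png',i)
i=manip.camera('scene')[:,:,::-1]; cv2.imwrite('pics/scene6.png',i)
crop(i,200,165,300,240,8,'pics/sc6.png')
i=manip.camera('top')[:,:,::-1]; cv2.imwrite('pics/top6.png',i)
crop(i,265,150,375,220,7,'pics/tp6.png')
n=o['ee_pos']+r@[-.176,0,-.0091]
b=np.array([.5374,-.102,.07])
print(n); 
for c,x0,y0,s in(('scene',200,165,8),('top',265,150,7)):
  print(c,(proj(model(c),[n,b])+.5-[x0,y0])*s-.5)
"
```

```text
t 7.15 ee [0.5303 0.0999 0.0616] F [-0.39 -0.35 -1.34] Mo [-0.1   0.05  0.03] w 0.169
[[-0.038, 0.999, -0.0], [0.999, 0.038, 0.0], [0.0, -0.0, -1.0]]
[ 0.53694233 -0.07597815  0.07068452]
scene [[361.5959914  344.56143701]
 [318.50438192 323.3750373 ]]
top [[410.37064344 207.26051528]
 [467.0608137  205.27743215]]
```

View pics/wrist6.png

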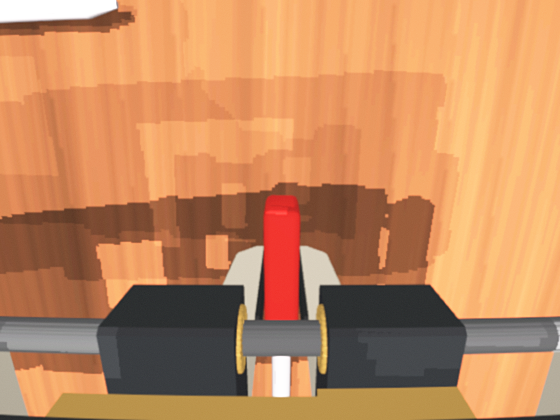

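View pics/sc6.png

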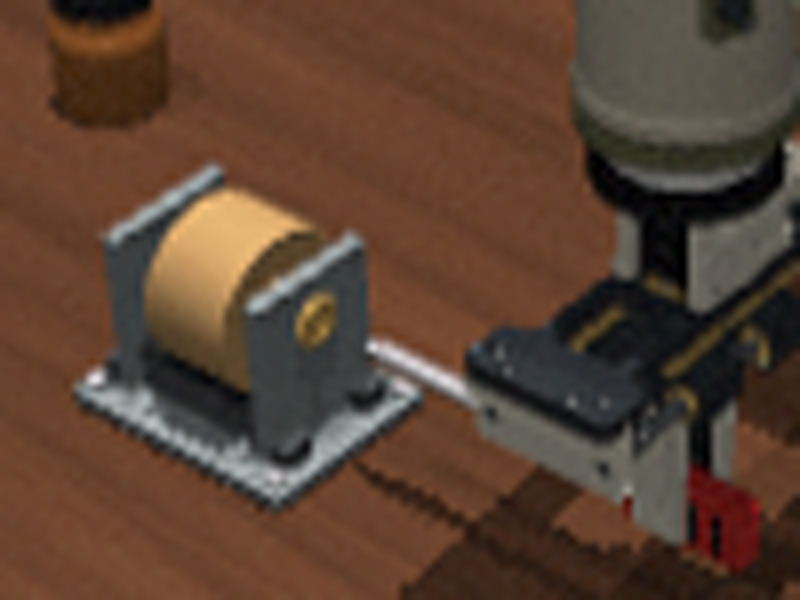

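View pics/tp6.png

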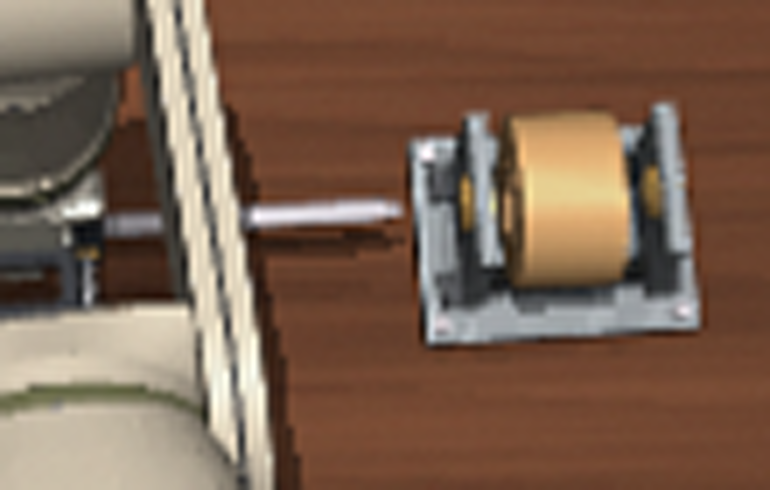

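Emit:
send_rows --pt "-0.5 0 0 0" --pt "-1.0 0 0 0" --pt "-1.5 0 0 0" --pt "-2.0 0 0 0" --pt "-2.4 0 0 0" --pt "-2.8 0 0 0" --pt "-3.2 0 0 0" --pt "-3.5 0 0 0" --pt "-3.5 0 0 0"

```text
t: 8.2
ee_pos: [0.5317, 0.0638, 0.0616]
orientation: [0.0, 0.694, 0.72, -0.0]
force: [0.2, -0.0, -1.6]
gripper_width: 0.167
```

```bash
cat > look.py <<'E'
import sys
from h import *
k=sys.argv[1]
o,r=st()
i=manip.camera('scene')[:,:,::-1]
crop(i,205,165,285,240,7,'pics/a.png')
i=manip.camera('top')[:,:,::-1]
crop(i,280,150,375,220,7,'pics/b.png')
a=cv2.imread('pics/a.png');b=cv2.imread('pics/b.png')
h=a.shape[0]; b=cv2.copyMakeBorder(b,0,h-b.shape[0],0,0,cv2.BORDER_CONSTANT)
c=np.hstack([a,b]);f=800/c.shape[1] if c.shape[1]>800 else 1
cv2.imwrite(f'pics/l{k}.png',cv2.resize(c,None,fx=f,fy=f))
n=o['ee_pos']+r@[-.173,0,-.0091]
d=n-[.5392,-.1522,0]; y=.037
print('nose stand',d[0]*np.cos(y)+d[1]*np.sin(y),-d[0]*np.sin(y)+d[1]*np.cos(y),d[2])
E
python3 look.py 7
```

```text
t 8.2 ee [0.5317 0.0638 0.0616] F [ 0.24 -0.   -1.64] Mo [-0.07  0.06  0.02] w 0.167
[[-0.037, 0.999, 0.0], [0.999, 0.037, -0.0], [-0.0, 0.0, -1.0]]
nose stand 0.00047306640661707645 0.04313069669687427 0.07076324373903808
```

View pics/l7.png

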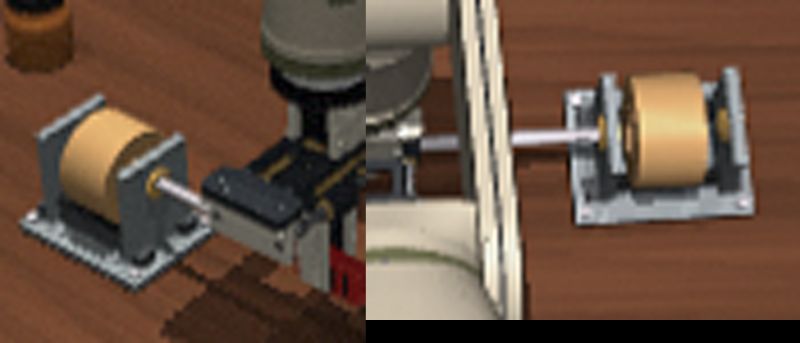

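Emit:
send_rows --pt "-0.4 0 0 0" --pt "-0.8 0 0 0" --pt "-1.2 0 0 0" --pt "-1.6 0 0 0" --pt "-2.0 0 0 0" --pt "-2.4 0 0 0" --pt "-2.4 0 0 0"

```text
t: 9.0
ee_pos: [0.5326, 0.0396, 0.0617]
orientation: [0.0, 0.694, 0.72, -0.0]
force: [0.6, -0.5, -0.9]
gripper_width: 0.167
```

```bash
python3 look.py 8
```

```text
t 9.0 ee [0.5326 0.0396 0.0617] F [ 0.6  -0.54 -0.92] Mo [-0.04  0.06 -0.  ] w 0.167
[[-0.036, 0.999, 0.0], [0.999, 0.036, -0.0], [-0.0, 0.0, -1.0]]
nose stand 0.0004409962700013247 0.01895926256699328 0.07079040080175124
```

View pics/l8.png

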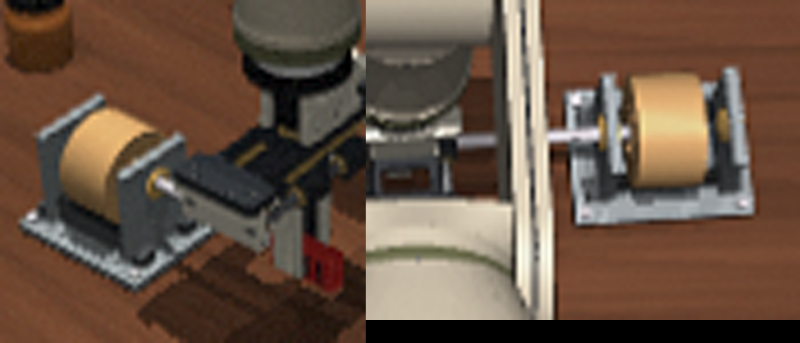

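Emit:
send_rows --pt "-0.5 0 0 0" --pt "-1 0 0 0" --pt "-1.5 0 0 0" --pt "-2 0 0 0" --pt "-2.5 0 0 0" --pt "-3 0 0 0" --pt "-3.5 0 0 0" --pt "-4 0 0 0" --pt "-4.5 0 0 0" --pt "-4.5 0 0 0"

```text
t: 10.1
ee_pos: [0.5343, -0.0054, 0.0616]
orientation: [0.0, 0.694, 0.72, -0.0]
force: [0.9, 0.7, -1.5]
gripper_width: 0.17
```

```bash
python3 look.py 9
```

```text
t 10.1 ee [ 0.5343 -0.0054  0.0616] F [ 0.93  0.69 -1.53] Mo [-0.06  0.   -0.03] w 0.17
[[-0.036, 0.999, 0.0], [0.999, 0.036, -0.0], [-0.0, 0.0, -1.0]]
nose stand 0.00043423268174143 -0.026137928175692354 0.07077799028508183
```

View pics/l9.png

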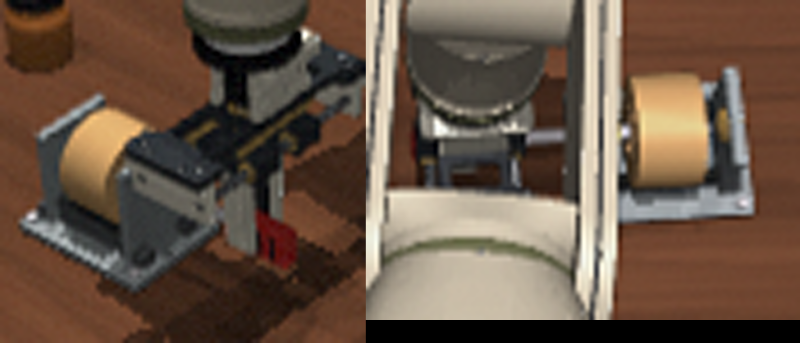

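Emit:
send_rows --pt "-0.3 0 0 0" --pt "-0.6 0 0 0" --pt "-0.9 0 0 0" --pt "-1.2 0 0 0" --pt "-1.5 0 0 0" --pt "-1.8 0 0 0" --pt "-2.0 0 0 0" --pt "-2.0 0 0 0"

```text
t: 11.0
ee_pos: [0.535, -0.025, 0.0616]
orientation: [0.0, 0.694, 0.72, -0.0]
force: [-0.3, -0.5, -2.1]
gripper_width: 0.169
```

```bash
python3 look.py 10
```

```text
t 11.0 ee [ 0.535  -0.025   0.0616] F [-0.33 -0.48 -2.1 ] Mo [-0.02 -0.   -0.01] w 0.169
[[-0.037, 0.999, -0.0], [0.999, 0.037, -0.0], [-0.0, -0.0, -1.0]]
nose stand 0.00045048965876753346 -0.045775350715291846 0.07073542332487014
```

Emit:
send_rows --pt "-0.4 0 0 0" --pt "-0.8 0 0 0" --pt "-1.2 0 0 0" --pt "-1.6 0 0 0" --pt "-2.0 0 0 0" --pt "-2.4 0 0 0" --pt "-2.8 0 0 0" --pt "-3.2 0 0 0" --pt "-3.2 0 0 0" --pt "-3.2 0 0 0"

```text
t: 12.1
ee_pos: [0.5362, -0.0568, 0.0616]
orientation: [-0.0, 0.694, 0.72, 0.0]
force: [1.1, -0.6, -0.3]
gripper_width: 0.171
```

```bash
python3 look.py 11; python3 -c "
from h import *
o,r=st()
cv2.imwrite('pics/wrist11.png',manip.camera('wrist')[:,:,::-1])
i=manip.camera('top')[:,:,::-1];crop(i,310,140,390,220,7,'pics/tp11.png')"
```

```text
t 12.1 ee [ 0.5362 -0.0568  0.0616] F [ 1.1  -0.62 -0.28] Mo [0.01 0.04 0.06] w 0.171
[[-0.037, 0.999, 0.0], [0.999, 0.037, 0.0], [0.0, 0.0, -1.0]]
nose stand 0.0004688695105639013 -0.07754450045679798 0.07073265648922351
t 12.2 ee [ 0.5362 -0.0566  0.0616] F [-0.92 -0.34 -1.1 ] Mo [-0.06  0.1   0.  ] w 0.17
[[-0.037, 0.999, -0.0], [0.999, 0.037, 0.0], [0.0, -0.0, -1.0]]
```

View pics/l11.png

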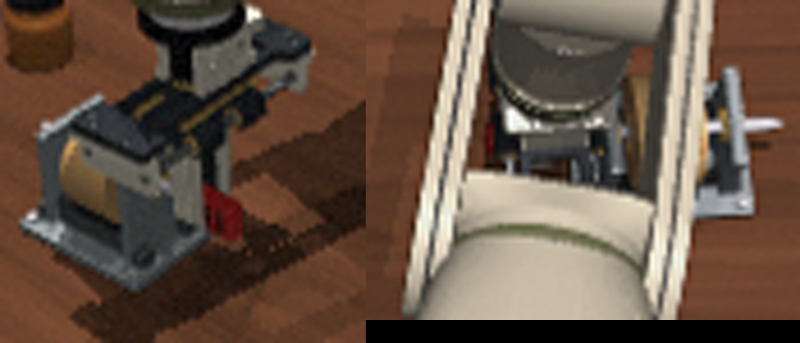

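View pics/tp11.png

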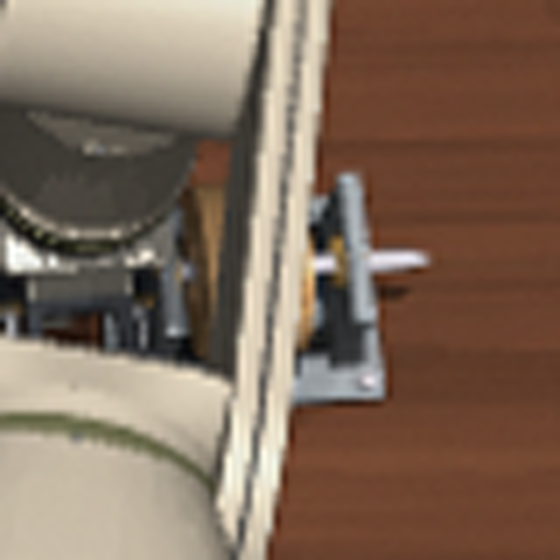

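View pics/wrist11.png

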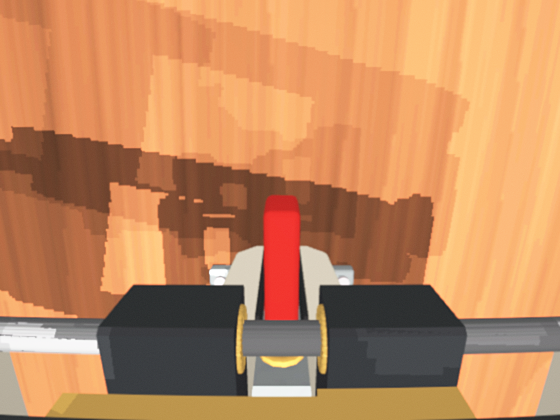

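```bash
python3 -c "
from h import *
n=onz(model('top'),(310+430.5/7-.5,140+260.5/7-.5),.07);print(n)
d=n-[.5392,-.1522,0];y=.037
print('nose stand',d[0]*np.cos(y)+d[1]*np.sin(y),-d[0]*np.sin(y)+d[1]*np.cos(y))"
```

```text
[ 0.54147152 -0.23041892  0.07      ]
nose stand -0.0006234717180495382 -0.07824941322981974
```

```bash
python3 -c "
from h import *
print(manip.job_done()); st()"
```

```text
the job is handed in; nothing more can be done
None
the job is handed in; nothing more can be done
```

The spindle is threaded through the left bushing, the roll and the right bushing. I handed the job in at about 12.2 s, with the gripper still holding the red grip at 50 N. The system gives no verdict, so whether it passed is not confirmed.

My last checks before handing in:

- **Nose position:** the tool pose and the top camera agree that the nose is about 78 mm from the stand's middle, which is 28 mm beyond the right bushing. Sideways it is within about 0.6 mm of the bores' line (+0.5 mm by the tool pose, −0.6 mm by the camera).
- **Height:** the rod is about 0.7 mm above the bore line by the tool pose.
- **Straightness:** the tool's angle matches the measured stand angle to within my measuring error.
- **Force:** the wrist force read 2.6 N or less after every insertion move, and the arm is still.
- **Roll and bystanders:** what I can see of the roll shows it between the cheeks. I did not measure the bottle, jar and spare roll again at the end. The arm's path stayed clear of them and no contact showed in the forces.

One check disagreed: before insertion the nose looked about 3 mm shorter along the rod than I had predicted. I corrected for this, and the final top picture matched the corrected value.

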